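# Test the stop mushroom of the cheese conveyor

## Task

Test the stop button on the grey operator's box: with closed fingertips press the big mushroom button straight in until it locks, then let go so that it stays in by itself. Then, with a fingertip against one of its two ears, push the ear round clockwise (seen from above) until the lock lets go, and take the hand away so that the button springs right out and turns back. Do not press the small start button, do not shove, lift or tip the box, and leave the cheeses, jar and brush where they are.

Things in the scene. Friction and masses are not known exactly. Their poses are not given: they have to be found in the camera images.
- station: grey box, 200 (its x) x 120 (its y) x 70 mm high, 3.2 to 5 kg, standing loose on rubber feet on the work surface; origin at the centre of its underside, z up. It carries the mushroom stop button upright on its top (axis at x = -35 mm, y = 0 of the box) and the small start button (axis at x = +72 mm, y = 0).
- mushroom_top (a point): centre of the flat top (36 mm wide) of the red mushroom button, on its axis; 114 mm above the work surface when out. The head is 64 mm across with its underside 18 mm above the box top when out, and has two ears on opposite sides. Locked in, the top is 104.5 mm above the work surface. z up; turns with the head.
- ear_a (a point): point in the middle of the height and width of one ear, 42 mm from the button's axis, on the side of the box's +y when at rest (97 mm above the work surface when out, about 88 mm when locked in). Each ear is a block 16 mm wide, 18 mm high, reaching out to 50 mm from the axis (the head itself to 32 mm).
- ear_b (a point): the same point of the other ear, on the box's -y side.
- stop (a joint): how far the mushroom is pressed in, m: 0 fully out, 0.0125 the bottom stop. Sprung outwards: about 3 N to start it, rising to about 6 N near the bottom, then steeply at the stop: a force stop belongs at 10 to 12 N (5 N may stop half-way, not yet locked). It locks only when pressed to 0.0105 or more, best to the stop, and after letting go stays at about 0.0095 by itself.
- stop_head (a joint): twist of the mushroom head, rad: 0 at rest, positive is clockwise seen from above, stop at 1.2. A light spring turns it back to 0 (about 0.07 N m at 0.6, some 2 N at an ear). Twisted past about 0.4 (0.6 to be sure) when locked in, the lock lets go and the button springs out.
- start_top (a point): centre of the top of the small start button (cap 28 mm across in a 44 mm steel ring), 18 mm above the box top; not to be pressed.
- start (a joint): how far the small start button is pressed, m: 0 out, 0.006 fully in.
- jar: bystander: closed jar 60 mm across, 90 mm tall, upright; origin at the centre of its underside
- loaf: bystander: cheese loaf 200 x 90 x 70 mm high; origin at the centre of its underside
- tomme: bystander: small round white cheese 100 mm across, 40 mm high; origin at the centre of its underside
- brush: bystander: hand brush lying flat, handle towards its -x; origin on its underside
Things that resemble listed ones, but are neither listed nor needed, are in the scene too. Several things have the shape of the station; the one meant has the colours described above.

How it is judged:
On the way, in this order (a step that is already met when the one before it is completed fails the run):
1. the mushroom is locked in and stays in with nothing touching it (value of joint stop above 0.0085 m and contact force between station and the fingers below 0.3 N and value of joint stop_head below 0.2 rad), for 0.2 s.
2. the locked-in head is twisted clockwise (value of joint stop_head above 0.25 rad).
At the end, for the whole second after the job is handed in: the mushroom is out again to within 2 mm and turned back to within 0.1 rad, the start button is out, the box stands level and at rest within 25 mm of where it stood, and each bystander within 30 mm of where it was (value of joint each of stop, start below 0.002 m and value of joint stop_head below 0.1 rad and distance of station from where it was at the start of the episode below 0.025 m and angle between station's own z axis and vertical below 0.05 rad and linear speed of station below 0.02 m/s and distance of each of jar, loaf, tomme, brush from where it was at the start of the episode below 0.03 m); the robot touches nothing.
It fails at once if the start button is pressed (3 mm or more) (value of joint start above 0.003 m).
It fails at once if the box is shoved more than 25 mm, lifted or tipped (distance of station from where it was at the start of the episode above 0.025 m or height (world z) of station above 0.01 m or angle between station's own z axis and vertical above 0.1 rad).
It fails at once if a cheese, the jar or the brush is moved more than 30 mm or lifted (distance of any of jar, loaf, tomme, brush from where it was at the start of the episode above 0.03 m).
It also fails if it takes over 42 s, if anything falls off the work surface, if the arm or the gripper's body presses on something with over 40 N, if the wrist force passes 120 N, or if a joint passes its speed limit or range.

## Robot

A 7-joint arm with a two-finger parallel gripper is mounted at the origin on the work surface. World frame = base frame: x ahead of the robot, y to its left, z up, the work surface at z = 0. Lengths are in m, angles in rad, forces in N, time in s.
With the tool pointing down it reaches from about 0.425 to 0.925 m from the base axis. Payload 6.8 kg.
Tool frame: the origin (TCP) lies midway between the tips of the shut fingers; the grasp point (between the pads) lies bot.pinch_z behind it (bot.pinch_z is the distance from the TCP to the grasp point, in m); z points along the fingers, y is the direction in which the jaws open and shut (so a half turn about z gives the same grasp; the last joint's range is limited). The gripper opens to 85 mm and grips with 20 to 120 N. Pads are 22 mm wide; open, the fingers measure 114 mm over their backs; the gripper's body (76 mm by 85 mm) begins 54 mm behind the grasp point. The pads swing forward as they close: fully open they stand 13 mm farther back than shut.
Start: joints at [-1.408, 0.477, 0.022, 1.555, -0.011, 1.109, -0.083], TCP at [0.181, 0.65, 0.231] pointing down, gripper open.
Joint ranges: [-2.96, 2.96], [-0.34, 2.1], [-1.41, 1.46], [0.24, 2.44], [-1.37, 4.51], [0.17, 1.92], [-2.96, 2.96]. Speed limits (rad/s): [2.39, 2.39, 3.14, 3.14, 3.14, 3.14, 3.14].

## Interface

Orientations are given as a unit quaternion [w, x, y, z].
In Python, from rig import sensors, snapshot, bot gives the robot as it stands.
- The arm moves only by the shell command python3 -m jog 'ROWS'. ROWS is JSON, a list of rows, each an object of numbers: "claw": the gripper's target within -1 to 1 (fully open at 1, half-way at 0, shut at -1); "dx", "dy", "dz": the shift along the tool's x, y, z in mm; "wx", "wy", "wz": the turn, a rotation vector about the tool's x, y, z in degrees. A call has exactly 5 rows; each row is the pose to reach, as a shift and turn from the pose commanded when the call began, along the tool's axes at that moment; what a row does not reach only later rows make up. A row lasts 1/10 s, in which the tool goes at most 50 mm and 8.59 degrees, less where a joint would pass 70% of its speed; a pose out of reach is approached as far as the arm can. A call with a gripper value outside its range is refused whole. The fingers move at their own pace and stop on an object; the grip force is fixed at half the most. Time passes only in rows, so rows that repeat a pose let the fingers close, or fill a call up. It gives the time, the measured TCP pose, the force and the opening at its end, in the units of the state.
- sensors.state(): the state, without advancing time (a new reading comes with each control period).
- snapshot(name): name is "scene" or "top" or "wrist"; returns a dict with "image" (420x560x3 uint8, red, green, blue), "fx", "fy", "cx", "cy" (pixels), "distortion" ([k1, k2, p1, p2, k3] as OpenCV has them; the pictures are not rectified), "R" (3x3) and "t" (3): a world point X has camera coordinates R X + t. Camera axes: x right, y down, z forward; pixel columns grow to the right and rows downward; lengths in m; the calibration is good to about 2 mm. A picture is of the moment at which its call begins. There is no depth.
- bot.hand_in(): hands the job in, once; it reports no verdict.
The state is a dict: "time_s": time; "joint_positions": joint angles; "qvel": joint speeds; "joint_efforts": joint torques, N m; "tcp_pos": TCP position; "eef_rot": TCP orientation; "contact_force": force on the tool from outside, world axes, zero at the start; "moment": the same for the moment, N m; "grip_width": opening from 0.0 (shut) to 1.0 (fully open).
Only numpy, scipy, OpenCV 4.12 (cv2) and the standard library are available. Lean on these libraries where they do the work, as an engineer would, in place of code of your own. Each camera call takes 0.05 s, during which the arm holds its last target. There are 200 camera calls.

## Working session

There is one attempt and no reset: what is moved stays moved. The work goes in short steps, Python scripts to look and compute and a shell command to move; the robot and the scene stay as the last step left them, time stands still between calls to the robot, and variables do not carry over. Pictures are saved under pics/ and viewed, about 8 in all and at most 12, crops included, and the job is handed in when it is done.

```bash
mkdir -p pics; ls
python3 - <<'E'
from rig import sensors, snapshot, bot
import cv2,numpy as np
print(sensors.state(), bot.pinch_z)
ims=[]
for n in("scene","top"):
    s=snapshot(n); cv2.imwrite(f"pics/{n}0.png",s["image"][:,:,::-1]); print(n,{k:np.round(v,4).tolist() for k,v in s.items() if k!="image"})
E
```

```text
pics
{'time_s': 0.0, 'joint_positions': array([-1.40813286,  0.47776927,  0.02234317,  1.55645348, -0.01147397,
        1.10931658, -0.08308939]), 'qvel': array([ 0.00024348, -0.00126   , -0.00079745,  0.0015487 ,  0.00193232,
        0.00076692,  0.00071784]), 'joint_efforts': array([ 5.04474392e-04, -5.96449149e+01,  1.60835255e+00, -2.81198180e+01,
        1.25821255e-02,  9.51063121e-03,  1.32528578e-05]), 'tcp_pos': array([0.18040488, 0.64982578, 0.23034562]), 'eef_rot': array([-4.33461058e-05,  1.34948319e-01,  9.90852221e-01, -9.08175933e-04]), 'contact_force': array([-0.46242968, -0.12338832,  0.59969115]), 'moment': array([-0.00057851, -0.01705011, -0.00292709]), 'grip_width': 0.9950010558570719} 0.0187
scene {'fx': 384.2491, 'fy': 384.2491, 'cx': 282.7187, 'cy': 203.4721, 'distortion': [0.024, 0.0, 0.0, 0.0, 0.0], 'R': [[0.0303, 0.9994, -0.0154], [0.6972, -0.0322, -0.7162], [-0.7163, 0.0109, -0.6977]], 't': [-0.0058, -0.3221, 1.5751]}
top {'fx': 498.3108, 'fy': 498.3108, 'cx': 277.5302, 'cy': 210.9538, 'distortion': [-0.1385, 0.0, 0.0, 0.0, 0.0], 'R': [[-0.0131, -0.9999, -0.0032], [-0.9837, 0.0135, -0.1794], [0.1794, 0.0008, -0.9838]], 't': [0.0074, 0.5622, 1.2301]}
```

View pics/scene0.png

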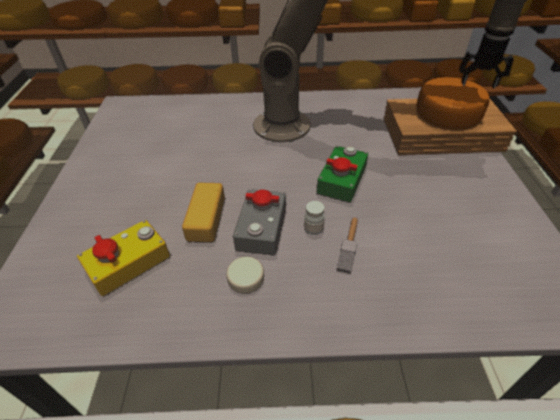

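View pics/top0.png

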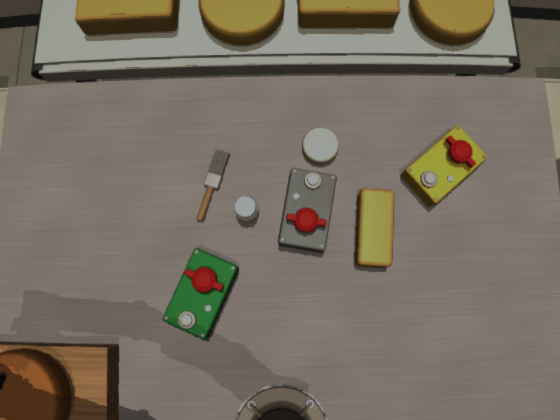

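The grey box is at about (307,210) in the top view, with its red mushroom at (306,219), ears left and right, and its start button at (313,180), away from the robot. The jar is at (246,209), the loaf at (376,228) and the tomme at (320,145). The green and yellow boxes are decoys.

```bash
cat > h.py <<'E'
import cv2,numpy as np
from rig import sensors,snapshot
from scipy.spatial.transform import Rotation as Ro
def ray(s,px,z):
    K=np.array([[s["fx"],0,s["cx"]],[0,s["fy"],s["cy"]],[0,0,1]]);R=np.array(s["R"]);t=np.array(s["t"])
    u=cv2.undistortPoints(np.array([[px]],float),K,np.array(s["distortion"]))[0,0]
    d=R.T@[u[0],u[1],1];c=-R.T@t
    return c+d*(z-c[2])/d[2]
def proj(s,X):
    K=np.array([[s["fx"],0,s["cx"]],[0,s["fy"],s["cy"]],[0,0,1]]);R=np.array(s["R"])
    return cv2.projectPoints(np.array([X],float),cv2.Rodrigues(R)[0],np.array(s["t"]),K,np.array(s["distortion"]))[0][0,0]
def tool(p):
    "shift in mm in tool axes from the measured TCP to p"
    st=sensors.state();q=st["eef_rot"];R=Ro.from_quat([q[1],q[2],q[3],q[0]])
    return np.round(R.inv().apply(np.array(p)-st["tcp_pos"])*1000,1),R.as_matrix()
def red(im,box):
    x0,y0,x1,y1=box;h=cv2.cvtColor(im,cv2.COLOR_RGB2HSV);m=((h[...,0]<8)|(h[...,0]>172))&(h[...,1]>150)&(h[...,2]>60)
    k=np.zeros(m.shape,np.uint8);k[y0:y1,x0:x1]=m[y0:y1,x0:x1]
    return k
E
python3 - <<'E'
from h import *
s=snapshot("top");im=s["image"]
k=red(im,(275,165,340,255));ys,xs=np.nonzero(k)
M=cv2.moments(k,True);print("red",M["m10"]/M["m00"],M["m01"]/M["m00"],M["m00"])
c=ray(s,(M["m10"]/M["m00"],M["m01"]/M["m00"]),.1);print("centre z.1",c)
for i in(xs.argmin(),xs.argmax()):print("ear",xs[i],ys[i],ray(s,(xs[i],ys[i]),.1))
# centre from the disc only: opening
d=cv2.morphologyEx(k,cv2.MORPH_OPEN,cv2.getStructuringElement(cv2.MORPH_ELLIPSE,(17,17)));M=cv2.moments(d,True);p=(M["m10"]/M["m00"],M["m01"]/M["m00"]);print("disc",p,M["m00"],ray(s,p,.1))
print("start",ray(s,(313,180),.088))
h=cv2.cvtColor(im,cv2.COLOR_RGB2HSV)
for n,p,z in(("jar",(246,209),.09),("loafL",(360,228),.07),("tomme",(320,145),.04)):print(n,ray(s,p,z))
for p in((290,170),(336,177),(325,251),(279,243)):print("corner",ray(s,p,.07))
print(tool(c)[1])
s2=snapshot("scene");k=red(s2["image"],(240,180,290,215));M=cv2.moments(k,True);p=(M["m10"]/M["m00"],M["m01"]/M["m00"]);print("scene",p,"proj",proj(s2,c),ray(s2,p,.1))
crop=im[110:290,200:420];cv2.imwrite("pics/c1.png",cv2.resize(crop,None,fx=3.5,fy=3.3,interpolation=2)[:,:,::-1])
E
```

```text
red 306.0769230769231 219.6888111888112 572.0
centre z.1 [ 0.53044706 -0.07023206  0.1       ]
ear 287 214 [ 0.54532088 -0.02347447  0.1       ]
ear 326 221 [ 0.52648339 -0.11928977  0.1       ]
disc (305.9569892473118, 219.55268817204302) 465.0 [ 0.53079089 -0.06994431  0.1       ]
start [ 0.63370949 -0.09083062  0.088     ]
jar [0.56113929 0.07837489 0.09      ]
loafL [ 0.51215611 -0.20778094  0.07      ]
tomme [ 0.74135346 -0.11570096  0.04      ]
corner [ 0.66539354 -0.03366761  0.07      ]
corner [ 0.64534884 -0.15154607  0.07      ]
corner [ 0.45538723 -0.11748659  0.07      ]
corner [ 0.47715765 -0.0027922   0.07      ]
[[-9.63543374e-01  2.67552015e-01 -2.92069217e-04]
 [ 2.67552165e-01  9.63542485e-01 -1.31107723e-03]
 [-6.93602557e-05 -1.34142353e-03 -9.99999098e-01]]
scene (261.7807807807808, 197.26126126126127) proj [261.69984278 196.06681711] [ 0.535559   -0.06995064  0.1       ]
```

View pics/c1.png

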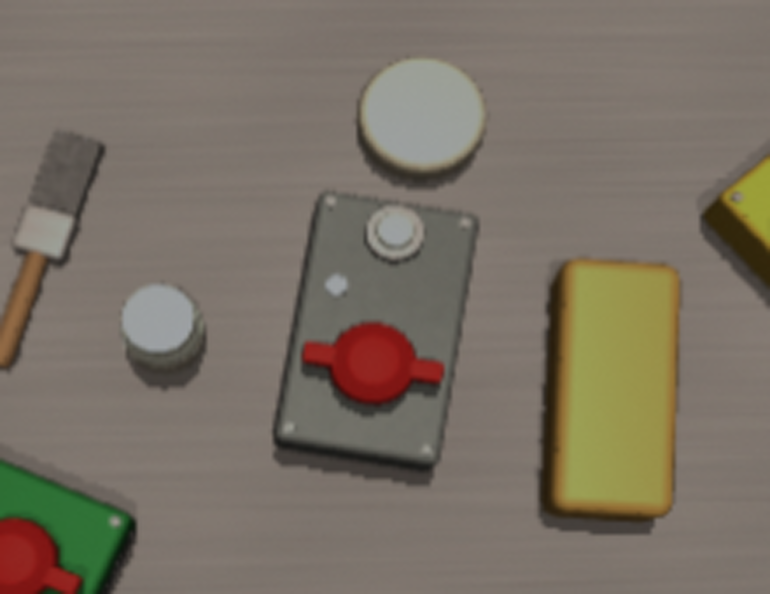

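The crop confirms the pose: the box is turned about -10° and the mushroom axis is near (0.530, -0.070). The ears lie along box ±y, and nothing stands close to ear_a's robot side. I'll close the fingers and travel there at height.

```bash
python3 -m jog '[{"dx":-15,"dy":-18,"claw":-1},{"dx":-45,"dy":-51,"claw":-1},{"dx":-75,"dy":-85,"claw":-1},{"dx":-105,"dy":-119,"claw":-1},{"dx":-135,"dy":-153,"claw":-1}]'
python3 -m jog '[{"dx":-30,"dy":-34,"wz":-1,"claw":-1},{"dx":-60,"dy":-68,"wz":-2,"claw":-1},{"dx":-90,"dy":-102,"wz":-3,"claw":-1},{"dx":-120,"dy":-136,"wz":-4,"claw":-1},{"dx":-150,"dy":-170,"wz":-5.7,"claw":-1}]'
python3 - <<'E'
from h import *
print(tool((.53,-.07,.15)))
E
```

```text
(array([-529.4, -600.2,   81.4]), array([[-9.63547943e-01,  2.67535621e-01, -2.28955785e-04],
       [ 2.67535706e-01,  9.63547285e-01, -1.12932723e-03],
       [-8.15255366e-05, -1.14941478e-03, -9.99999336e-01]]))invalid input
invalid input
```

```bash
python3 -m jog '[{"claw":-1,"dx":-15,"dy":-18,"dz":0,"wx":0,"wy":0,"wz":0},{"claw":-1,"dx":-45,"dy":-51,"dz":0,"wx":0,"wy":0,"wz":0},{"claw":-1,"dx":-75,"dy":-85,"dz":0,"wx":0,"wy":0,"wz":0},{"claw":-1,"dx":-105,"dy":-119,"dz":0,"wx":0,"wy":0,"wz":0},{"claw":-1,"dx":-135,"dy":-153,"dz":0,"wx":0,"wy":0,"wz":0}]'
python3 - <<'E'
from h import *
print(tool((.53,-.07,.15)))
E
```

```text
time_s: 0.7
tcp_pos: [0.2703, 0.4651, 0.2312]
eef_rot: [0.0, 0.135, 0.991, -0.0]
contact_force: [1.2, -0.2, -0.5]
grip_width: 0.146
(array([-393.4, -446.1,   81.2]), array([[-9.63568574e-01,  2.67461402e-01,  3.00670797e-05],
       [ 2.67461399e-01,  9.63568572e-01, -7.91161361e-05],
       [-5.01322058e-05, -6.81920393e-05, -9.99999996e-01]]))
```

```bash
python3 -m jog '[{"claw":-1,"dx":-30,"dy":-34,"dz":0,"wx":0,"wy":0,"wz":-1},{"claw":-1,"dx":-63,"dy":-71,"dz":0,"wx":0,"wy":0,"wz":-2},{"claw":-1,"dx":-96,"dy":-108,"dz":0,"wx":0,"wy":0,"wz":-3.5},{"claw":-1,"dx":-129,"dy":-145,"dz":0,"wx":0,"wy":0,"wz":-5},{"claw":-1,"dx":-160,"dy":-180,"dz":0,"wx":0,"wy":0,"wz":-5.7}]'
python3 - <<'E'
from h import *
print(tool((.53,-.07,.15)))
E
```

```text
time_s: 1.2
tcp_pos: [0.3763, 0.2484, 0.2315]
eef_rot: [0.0, 0.085, 0.996, 0.0]
contact_force: [1.9, -0.1, -0.3]
grip_width: -0.002
(array([-205.6, -287.7,   81.4]), array([[-9.85428874e-01,  1.70087801e-01,  2.73527642e-04],
       [ 1.70087899e-01,  9.85428819e-01,  3.86231018e-04],
       [-2.03848837e-04,  4.27126939e-04, -9.99999888e-01]]))
```

```bash
python3 -m jog '[{"claw":-1,"dx":-25,"dy":-35,"dz":0,"wx":0,"wy":0,"wz":0},{"claw":-1,"dx":-52,"dy":-72,"dz":0,"wx":0,"wy":0,"wz":0},{"claw":-1,"dx":-79,"dy":-110,"dz":0,"wx":0,"wy":0,"wz":0},{"claw":-1,"dx":-106,"dy":-148,"dz":0,"wx":0,"wy":0,"wz":0},{"claw":-1,"dx":-133,"dy":-186,"dz":0,"wx":0,"wy":0,"wz":0}]'
python3 -m jog '[{"claw":-1,"dx":-24,"dy":-34,"dz":10,"wx":0,"wy":0,"wz":0},{"claw":-1,"dx":-46,"dy":-65,"dz":20,"wx":0,"wy":0,"wz":0},{"claw":-1,"dx":-62,"dy":-88,"dz":30,"wx":0,"wy":0,"wz":0},{"claw":-1,"dx":-73,"dy":-102,"dz":40,"wx":0,"wy":0,"wz":0},{"claw":-1,"dx":-73,"dy":-102,"dz":46,"wx":0,"wy":0,"wz":0}]'
python3 - <<'E'
from h import *
print(tool((.53,-.07,.15)))
s=snapshot("wrist");cv2.imwrite("pics/w1.png",s["image"][:,:,::-1])
for X in((.530,-.070,.114),(.537,-.029,.097),(.523,-.111,.097)):print(proj(s,X))
k=red(s["image"],(0,0,560,420));M=cv2.moments(k,True);p=(M["m10"]/M["m00"],M["m01"]/M["m00"]);print(p,ray(s,p,.1))
E
```

```text
time_s: 1.7
tcp_pos: [0.4755, 0.0429, 0.2315]
eef_rot: [0.0, 0.085, 0.996, 0.0]
contact_force: [1.9, 0.7, 0.2]
grip_width: 0.003
time_s: 2.2
tcp_pos: [0.5299, -0.0711, 0.1846]
eef_rot: [-0.0, 0.088, 0.996, -0.001]
contact_force: [-0.9, -0.9, 0.1]
grip_width: 0.002
(array([ 0.1,  1.1, 34.6]), array([[-9.84637344e-01,  1.74611560e-01, -3.22501390e-04],
       [ 1.74611849e-01,  9.84636200e-01, -1.50194934e-03],
       [ 5.52888255e-05, -1.53518798e-03, -9.99998820e-01]]))
[283.78213082 223.61638932]
[337.44490305 216.78410893]
[230.21441343 217.44971011]
(284.8852320675106, 215.07527426160337) [ 0.52769784 -0.06874438  0.1       ]
```

View pics/w1.png

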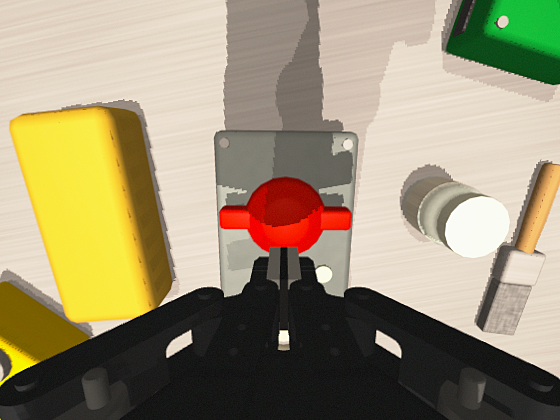

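In the wrist view the ears run level at row 217, from column 219 to 352. Their middle is 285.5, against 283.8 predicted, so the axis is right to about 1 mm. Next I descend to just above the top.

```bash
python3 -m jog '[{"claw":-1,"dx":0,"dy":2,"dz":15,"wx":0,"wy":0,"wz":0},{"claw":-1,"dx":0,"dy":2,"dz":35,"wx":0,"wy":0,"wz":0},{"claw":-1,"dx":0,"dy":2,"dz":55,"wx":0,"wy":0,"wz":0},{"claw":-1,"dx":0,"dy":2,"dz":66,"wx":0,"wy":0,"wz":0},{"claw":-1,"dx":0,"dy":2,"dz":66,"wx":0,"wy":0,"wz":0}]'
python3 -m jog '[{"claw":-1,"dx":0,"dy":0,"dz":2,"wx":0,"wy":0,"wz":0},{"claw":-1,"dx":0,"dy":0,"dz":5,"wx":0,"wy":0,"wz":0},{"claw":-1,"dx":0,"dy":0,"dz":8,"wx":0,"wy":0,"wz":0},{"claw":-1,"dx":0,"dy":0,"dz":11,"wx":0,"wy":0,"wz":0},{"claw":-1,"dx":0,"dy":0,"dz":12,"wx":0,"wy":0,"wz":0}]'
```

```text
time_s: 2.75
tcp_pos: [0.5287, -0.0651, 0.1182]
eef_rot: [-0.001, 0.085, 0.996, 0.0]
contact_force: [-0.6, 0.9, -0.0]
grip_width: 0.001
time_s: 3.25
tcp_pos: [0.5307, -0.0663, 0.1077]
eef_rot: [0.001, 0.086, 0.996, 0.0]
contact_force: [0.5, 0.9, 4.9]
grip_width: 0.001
```

```bash
python3 -m jog '[{"claw":-1,"dx":0,"dy":-1,"dz":1,"wx":0,"wy":0,"wz":0},{"claw":-1,"dx":0,"dy":-2,"dz":2,"wx":0,"wy":0,"wz":0},{"claw":-1,"dx":0,"dy":-2,"dz":3,"wx":0,"wy":0,"wz":0},{"claw":-1,"dx":0,"dy":-2,"dz":4,"wx":0,"wy":0,"wz":0},{"claw":-1,"dx":0,"dy":-2,"dz":4,"wx":0,"wy":0,"wz":0}]'
python3 -m jog '[{"claw":-1,"dx":0,"dy":0,"dz":0.5,"wx":0,"wy":0,"wz":0},{"claw":-1,"dx":0,"dy":0,"dz":1,"wx":0,"wy":0,"wz":0},{"claw":-1,"dx":0,"dy":0,"dz":1.5,"wx":0,"wy":0,"wz":0},{"claw":-1,"dx":0,"dy":0,"dz":2,"wx":0,"wy":0,"wz":0},{"claw":-1,"dx":0,"dy":0,"dz":2,"wx":0,"wy":0,"wz":0}]'
```

```text
time_s: 3.75
tcp_pos: [0.53, -0.068, 0.1034]
eef_rot: [0.0, 0.085, 0.996, 0.0]
contact_force: [0.6, 2.6, 5.2]
grip_width: -0.006
time_s: 4.25
tcp_pos: [0.53, -0.0681, 0.1014]
eef_rot: [0.0, 0.085, 0.996, 0.0]
contact_force: [1.8, 2.8, 6.6]
grip_width: -0.002
```

```bash
python3 -m jog '[{"claw":-1,"dx":0,"dy":0,"dz":0.5,"wx":0,"wy":0,"wz":0},{"claw":-1,"dx":0,"dy":0,"dz":0.5,"wx":0,"wy":0,"wz":0},{"claw":-1,"dx":0,"dy":0,"dz":1,"wx":0,"wy":0,"wz":0},{"claw":-1,"dx":0,"dy":0,"dz":1,"wx":0,"wy":0,"wz":0},{"claw":-1,"dx":0,"dy":0,"dz":1,"wx":0,"wy":0,"wz":0}]'
```

```text
time_s: 4.75
tcp_pos: [0.5302, -0.0681, 0.101]
eef_rot: [0.001, 0.086, 0.996, 0.0]
contact_force: [-0.2, 3.9, 11.9]
grip_width: -0.0
```

The force is 11.9 N at the stop. Now I let go, straight up.

```bash
python3 -m jog '[{"claw":-1,"dx":0,"dy":0,"dz":-4,"wx":0,"wy":0,"wz":0},{"claw":-1,"dx":0,"dy":0,"dz":-14,"wx":0,"wy":0,"wz":0},{"claw":-1,"dx":0,"dy":0,"dz":-34,"wx":0,"wy":0,"wz":0},{"claw":-1,"dx":0,"dy":0,"dz":-54,"wx":0,"wy":0,"wz":0},{"claw":-1,"dx":0,"dy":0,"dz":-54,"wx":0,"wy":0,"wz":0}]'
python3 -m jog '[{"claw":-1,"dx":10,"dy":0,"dz":0,"wx":0,"wy":0,"wz":0},{"claw":-1,"dx":25,"dy":10,"dz":0,"wx":0,"wy":0,"wz":0},{"claw":-1,"dx":40,"dy":25,"dz":0,"wx":0,"wy":0,"wz":0},{"claw":-1,"dx":50,"dy":40,"dz":0,"wx":0,"wy":0,"wz":0},{"claw":-1,"dx":50,"dy":45,"dz":0,"wx":0,"wy":0,"wz":0}]'
python3 - <<'E'
from h import *
s=snapshot("scene");im=s["image"]
for X in((.53,-.069,.114),(.53,-.069,.1045)):print("top proj",proj(s,X))
k=red(im,(230,175,300,225));M=cv2.moments(k,True);print(M["m10"]/M["m00"],M["m01"]/M["m00"],M["m00"])
w=snapshot("wrist");a=cv2.resize(im[160:265,200:340],(560,420),interpolation=2)
cv2.imwrite("pics/l.png",cv2.resize(np.hstack([a,w["image"]]),(800,300))[:,:,::-1])
for R in(.0425,):
  for z in(.088,.097):
    for q in((.537,-.028,z),(.523,-.110,z)):print(proj(w,q))
E
```

```text
time_s: 5.25
tcp_pos: [0.5303, -0.0692, 0.1563]
eef_rot: [0.001, 0.086, 0.996, -0.0]
contact_force: [0.4, 0.2, 0.2]
grip_width: 0.001
time_s: 5.75
tcp_pos: [0.4852, -0.014, 0.153]
eef_rot: [-0.002, 0.085, 0.996, 0.0]
contact_force: [-0.1, -0.4, -0.3]
grip_width: 0.002
top proj [261.86702766 192.42803351]
top proj [262.0406202  194.82398088]
262.1178247734139 199.63141993957703 331.0
[275.01949519 292.37806582]
[164.43169657 292.20291237]
[274.68901887 298.71122051]
[159.83186825 298.50406149]
```

View pics/l.png

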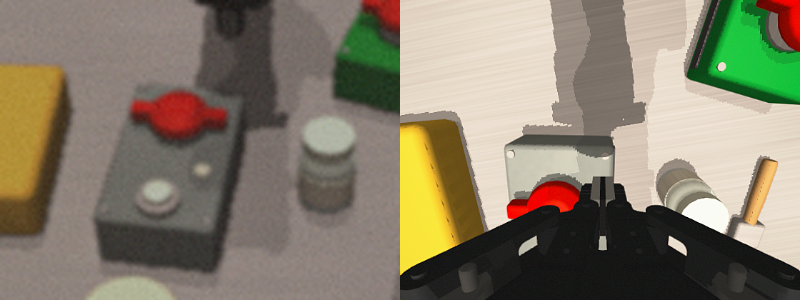

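The mushroom is locked: the red centroid dropped 2.4 px, exactly as predicted, and the ears are still untwisted. I go down beside ear_a on its robot side.

```bash
python3 -m jog '[{"claw":-1,"dx":-15,"dy":-1,"dz":10,"wx":0,"wy":0,"wz":0},{"claw":-1,"dx":-26,"dy":-2,"dz":25,"wx":0,"wy":0,"wz":0},{"claw":-1,"dx":-26,"dy":-2,"dz":45,"wx":0,"wy":0,"wz":0},{"claw":-1,"dx":-26,"dy":-2,"dz":62,"wx":0,"wy":0,"wz":0},{"claw":-1,"dx":-26,"dy":-2,"dz":68,"wx":0,"wy":0,"wz":0}]'
python3 - <<'E'
from h import *
import math
st=sensors.state();print(st["tcp_pos"],st["contact_force"])
# tool shift for head twists th, finger fixed relative to the ear
c=np.array([.530,-.069]);p0=np.array([-.019,.044])
for th in(0,.15,.3,.45,.6,.75,.85):
    b=-.172-th;u=np.array([math.cos(b),math.sin(b)]);v=np.array([-u[1],u[0]])
    q=c+p0[0]*u+p0[1]*v
    print(th,tool([*q,.084])[0],round(math.degrees(th),1))
w=snapshot("wrist");cv2.imwrite("pics/w3.png",w["image"][:,:,::-1])
E
```

```text
time_s: 6.35
tcp_pos: [0.5122, -0.0231, 0.0844]
eef_rot: [-0.002, 0.086, 0.996, -0.001]
contact_force: [0.0, -0.1, -0.1]
grip_width: 0.001
[ 0.51224053 -0.02310858  0.08443611] [ 0.03450181 -0.08096569 -0.14630682]
0 [-6.4  1.8  0.4] 0.0
0.15 [-13.1   4.2   0.4] 8.6
0.3 [-20.2   5.5   0.4] 17.2
0.45 [-27.4   5.7   0.3] 25.8
0.6 [-34.5   4.9   0.3] 34.4
0.75 [-41.4   3.    0.3] 43.0
0.85 [-45.9   1.2   0.3] 48.7
```

View pics/w3.png

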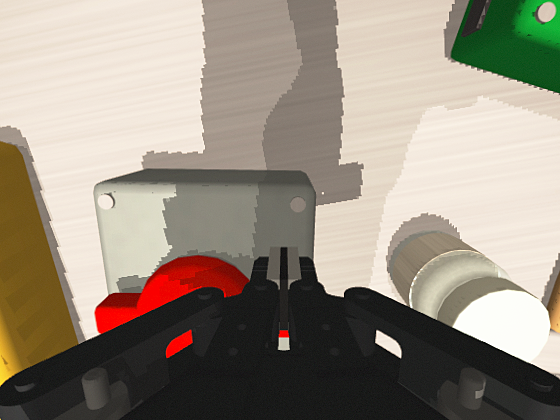

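The fingers stand clear of ear_a on its robot side. I push it round, following the arc.

```bash
python3 -m jog '[{"claw":-1,"dx":-3,"dy":1,"dz":0,"wx":0,"wy":0,"wz":0},{"claw":-1,"dx":-6.5,"dy":2,"dz":0,"wx":0,"wy":0,"wz":0},{"claw":-1,"dx":-10,"dy":3,"dz":0,"wx":0,"wy":0,"wz":4},{"claw":-1,"dx":-15,"dy":4.5,"dz":0,"wx":0,"wy":0,"wz":10},{"claw":-1,"dx":-20,"dy":5.5,"dz":0,"wx":0,"wy":0,"wz":17}]'
python3 - <<'E'
from h import *
import math
c=np.array([.530,-.069]);p0=np.array([-.019,.044])
for th in(.3,.45,.6,.7,.75,.85):
    b=-.172-th;u=np.array([math.cos(b),math.sin(b)]);v=np.array([-u[1],u[0]])
    q=c+p0[0]*u+p0[1]*v
    print(th,tool([*q,.084])[0],round(math.degrees(th),1))
E
```

```text
time_s: 6.9
tcp_pos: [0.5344, -0.0197, 0.0871]
eef_rot: [0.0, 0.234, 0.972, 0.0]
contact_force: [-2.5, -0.6, -0.2]
grip_width: 0.001
0.3 [ 0.5 -1.9  3.1] 17.2
0.45 [-6.3  0.4  3.1] 25.8
0.6 [-13.4   1.7   3.1] 34.4
0.7 [-18.2   2.    3.1] 40.1
0.75 [-20.6   2.    3.1] 43.0
0.85 [-25.3   1.5   3.1] 48.7
```

```bash
python3 -m jog '[{"claw":-1,"dx":-4,"dy":-0.5,"dz":1,"wx":0,"wy":0,"wz":5},{"claw":-1,"dx":-8,"dy":0.5,"dz":2,"wx":0,"wy":0,"wz":11},{"claw":-1,"dx":-13,"dy":1.5,"dz":2,"wx":0,"wy":0,"wz":17},{"claw":-1,"dx":-18,"dy":2,"dz":2,"wx":0,"wy":0,"wz":23},{"claw":-1,"dx":-21,"dy":2,"dz":2,"wx":0,"wy":0,"wz":26}]'
python3 - <<'E'
from h import *
s=snapshot("top");im=s["image"]
cv2.imwrite("pics/t2.png",cv2.resize(im[130:290,210:420],(800,610)[:2],interpolation=2)[:600,:,::-1])
E
```

```text
time_s: 7.4
tcp_pos: [0.5543, -0.0269, 0.0851]
eef_rot: [0.0, 0.446, 0.895, 0.0]
contact_force: [-2.1, 1.2, 1.4]
grip_width: 0.001
```

View pics/t2.png

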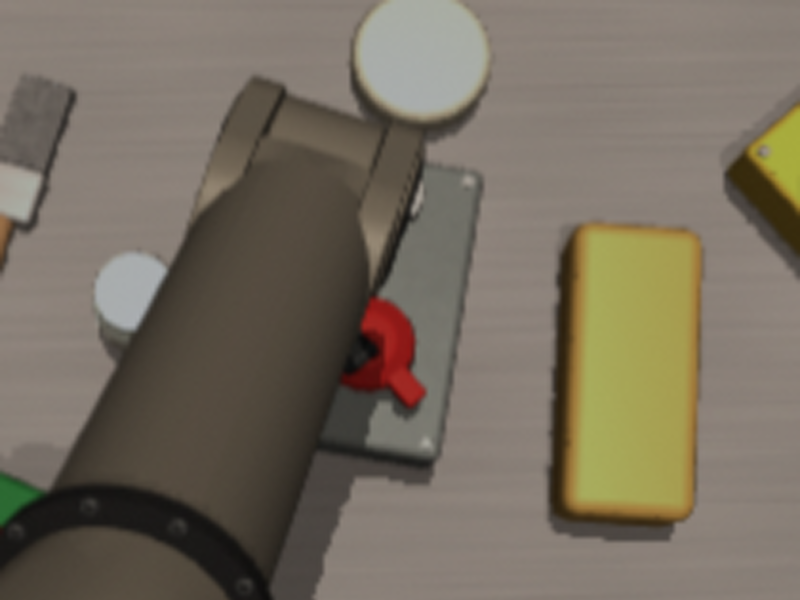

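ear_b has swung about 45° clockwise, and the box has not moved. I back off the ear and lift away.

```bash
python3 -m jog '[{"claw":-1,"dx":6,"dy":1,"dz":0,"wx":0,"wy":0,"wz":-2},{"claw":-1,"dx":12,"dy":3,"dz":-8,"wx":0,"wy":0,"wz":-4},{"claw":-1,"dx":15,"dy":5,"dz":-30,"wx":0,"wy":0,"wz":-6},{"claw":-1,"dx":15,"dy":5,"dz":-65,"wx":0,"wy":0,"wz":-6},{"claw":-1,"dx":15,"dy":5,"dz":-100,"wx":0,"wy":0,"wz":-6}]'
python3 -m jog '[{"claw":-1,"dx":20,"dy":20,"dz":-10,"wx":0,"wy":0,"wz":0},{"claw":-1,"dx":45,"dy":45,"dz":-20,"wx":0,"wy":0,"wz":0},{"claw":-1,"dx":75,"dy":75,"dz":-20,"wx":0,"wy":0,"wz":0},{"claw":-1,"dx":105,"dy":105,"dz":-20,"wx":0,"wy":0,"wz":0},{"claw":-1,"dx":130,"dy":130,"dz":-20,"wx":0,"wy":0,"wz":0}]'
python3 - <<'E'
from h import *
s=snapshot("scene");k=red(s["image"],(230,175,300,225));M=cv2.moments(k,True);print("scene red",M["m10"]/M["m00"],M["m01"]/M["m00"],M["m00"],"was 261.8 197.26")
t=snapshot("top");im=t["image"];k=red(im,(275,165,340,255));M=cv2.moments(k,True);print("top red",M["m10"]/M["m00"],M["m01"]/M["m00"],M["m00"],"was 306.08 219.69 572")
a=cv2.resize(s["image"][160:265,200:340],(560,420),interpolation=2);b=cv2.resize(im[110:290,200:440],(560,420),interpolation=2)
cv2.imwrite("pics/end.png",cv2.resize(np.hstack([a,b]),(800,300))[:,:,::-1])
E
```

```text
time_s: 7.95
tcp_pos: [0.5482, -0.012, 0.186]
eef_rot: [0.0, 0.396, 0.918, 0.0]
contact_force: [1.0, 0.2, -0.4]
grip_width: -0.001
time_s: 8.45
tcp_pos: [0.5541, 0.1745, 0.2055]
eef_rot: [0.0, 0.395, 0.919, 0.001]
contact_force: [-0.2, 0.1, 0.3]
grip_width: -0.0
scene red 261.8776119402985 197.30447761194029 335.0 was 261.8 197.26
top red 306.05391304347825 219.7286956521739 575.0 was 306.08 219.69 572
```

View pics/end.png

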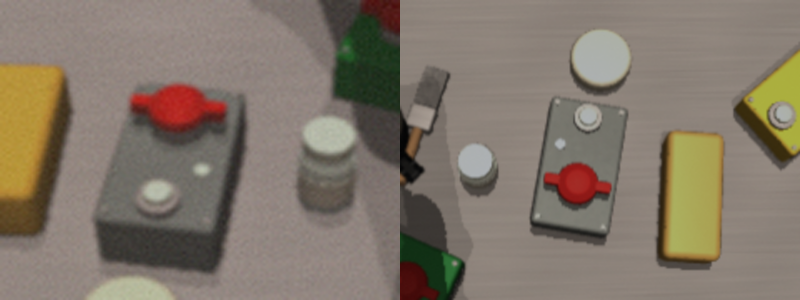

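The button is out and turned back, with the red centroids within 0.1 px of the start. The box and bystanders are where they were, and the hand is high and clear. I hand in now.

```bash
python3 -c "
from rig import bot
print(bot.hand_in())"
```

```text
the job is handed in; nothing more can be done
None
```

The stop button test is done and handed in at about 8.6 s of the 42 s allowed; no verdict was reported.

- **Press:** I pressed the mushroom with closed fingertips to its stop (11.9 N, tip at 101 mm) and lifted off. It stayed locked by itself: the red centroid in the scene view dropped 2.4 px, as predicted.
- **Twist:** I pushed ear_a clockwise, at 2.5 N or less along the work surface. The top view showed the head turned about 45°. I then backed off and lifted away.
- **Last checks:** In both camera views the red centroid is back within 0.1 px of its start, so the button is out, turned back, and the box has not shifted. In the last pictures the start button, jar, loaf, tomme and brush look unmoved, though I judged these by eye. The arm is clear at about 0.2 m height, with under 0.5 N on the tool.

No check failed or disagreed. My first two move commands were refused as invalid because some values were left out, so nothing moved.

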